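# Press a jar stopper home with the ratchet clamp

### The job

Use the upright ratchet clamp to press the jar's stopper fully home: pump the trigger lever until the stopper's head sits on the jar's rim and the jaw bears firmly on it, with about 20 N, which you feel as the lever turning stiff in mid-stroke; never squeeze with more than 28 N, or the glass cracks. Then press the release tab and keep it down until the jaw has run right back up to the top, leaving the jar standing in its nest. Work only through the trigger and the release tab, do not touch the jar or the clamp's pad, and leave the things round about where they are.

Things in the scene. Friction and masses are not known exactly. Their poses are not given: they have to be found in the camera images.
- press: The upright ratchet clamp, grey frame fixed to the table, 248 mm tall. Origin: under its base plate (170 x 130 x 12 mm), on the jar's vertical axis. Its column (34 x 46 mm) stands 76 mm from there towards its -x; the trigger lever sticks out to its -y, the release tab to its +y; z is up. The head, from 164 to 248 mm up, reaches 42 mm either side in y.
- trigger_pad (a point): Centre of the top face of the trigger lever's black end pad (34 mm across, 50 mm along the lever), at rest 122 mm from the jar's axis and 219 mm up. The lever turns on a level pin 26 mm from the jar's axis, 190 mm up; the pad's centre is 100 mm from the pin. At rest it rises outward by 0.23 rad; it is pumped by pressing the pad straight down 46 mm and springs back.
- trigger (a joint): Angle of the trigger lever: 0 at rest (up), 0.46 rad fully down at its rigid end stop. The first third of a stroke is idle; a whole stroke moves the jaw about 10 mm. Force on the pad: 2 to 5 N while the jaw moves freely, 8 to 10 N while the stopper slides, then 2 N more per mm of pad travel once it is home (13 N at the pad: about 20 N on the stopper).
- jaw (a joint): How far the toothed jaw bar has come down: 0 at the top, at most 0.048 m. It moves in clicks of 5 mm, stays where it is pumped, and is sprung to run back up (in about 1 s) while the release is held down. It starts at 0, 5 or 10 mm; the pad meets a fully seated stopper at about 34 mm.
- pad: Black rubber disc under the jaw, radius 15 mm, 14 mm thick, that bears on the stopper. Origin: centre of its underside. It is springy: 9 N per mm.
- jar: Loose amber glass jar with paper label, radius 26 mm, 78 mm to its rim, standing in a shallow ring (the nest, 8 mm high) on the clamp's base plate, under the jaw. Origin: centre of its underside, 12 mm above the table. The glass cracks if the clamp presses with more than 28 N.
- stopper (a joint): Height of the stopper's head above its seat on the jar's rim: 0 when fully home, 6 to 11 mm at the start. It slides down under about 8 N and stays where it is put.
- stopper_top (a point): Centre of the flat top of the stopper's black head (radius 19 mm, 16 mm high): 106 mm above the table when fully home.
- release_tab (a point): Centre of the top face of the steel release tab's end (30 x 32 mm), about 79 mm from the jar's axis towards the clamp's +y, about 212 mm above the table at rest. Pressed straight down about 15 mm with 1 to 4 N; the tab's pin is 30 mm from the jar's axis. It springs back up when let go.
- release (a joint): Angle of the release tab: 0 at rest, 0.30 rad fully down at its stop; above 0.25 rad the jaw is free. It twitches by itself while the jaw clicks.
- tall_jar: Bystander: loose capped green glass jar, radius 34 mm, 115 mm tall. Origin: centre of its underside.
- weight: Bystander: loose brass weight, radius 19 mm, 45 mm tall. Origin: centre of its underside.
- spoon: Bystander: loose steel spoon, 170 mm long, lying on the table along its x axis.
There are look-alikes about, which are no part of the job. Leave any blue look-alike of the jar alone.

How it is judged:
On the way, in this order (a step that is already met when the one before it is completed fails the run):
1. the stopper is home on the jar's rim (within 1.5 mm) and the clamp bears on it with over 12 N (value of joint stopper below 0.0015 m and contact force between pad and jar above 12 N), for 0.05 s.
2. the release lets the jaw run back up to the top (within 3 mm) (value of joint jaw below 0.003 m), for 0.2 s.
At the end, for the whole second after the job is handed in: The stopper is home (within 1.5 mm), the jaw is back at the top (within 3 mm) and off the stopper, trigger and release tab are back at rest (within 0.05 rad), and the jar stands still and upright (0.08 rad) in its nest, within 6 mm of the clamp's axis, on the base plate (value of joint stopper below 0.0015 m and value of joint jaw between -0.003 and 0.003 m and value of joint each of trigger, release below 0.05 rad and horizontal distance between jar and press below 0.006 m and angle between jar's own z axis and vertical below 0.08 rad and z of jar in the frame of press below 0.016 m and contact force between pad and jar below 0.5 N and linear speed of jar below 0.02 m/s); the robot touches nothing.
It fails at once if the clamp squeezes the jar with more than 28 N (contact force between pad and jar above 28 N).
It fails at once if the robot touches the jar or its stopper with more than 1 N (contact force between any of the arm, the fingers and jar above 1 N).
It fails at once if the robot pushes the clamp's pad with more than 1 N (contact force between any of the arm, the fingers and pad above 1 N).
It fails at once if the tall jar, the weight or the spoon is moved more than 20 mm (distance of any of tall_jar, weight, spoon from where it was at the start of the episode above 0.02 m).
It also fails if it takes over 51 s, if anything falls off the work surface, if the arm or the gripper's body presses on something with over 40 N, if the wrist force passes 120 N, or if a joint passes its speed limit or range.

### The arm

A 6-joint arm with a two-finger parallel gripper is mounted at the origin on the work surface. World frame = base frame: x ahead of the robot, y to its left, z up, the work surface at z = 0. Lengths are in m, angles in rad, forces in N, time in s.
With the tool pointing down it reaches from about 0.375 to 0.9 m from the base axis. Payload 3.1 kg.
Tool frame: the origin (TCP) lies at the very end of the fingers, on their centre line; the grasp point (between the pads) lies 19 mm behind it (hold_point_z is the distance from the TCP to the grasp point, in m); z points along the fingers, x is the direction in which the jaws open and shut, and the axes are right-handed (so a half turn about z gives the same grasp; the last joint's range is limited). The gripper opens to 87 mm and grips with 3 to 60 N. Pads are 19 mm wide; open, the fingers measure 117 mm over their backs; the gripper's body (75 mm by 190 mm) begins 51 mm behind the grasp point.
Start: joints at [-1.498, 0.527, 1.433, -0, 1.181, -0.178], TCP at [0.156, -0.605, 0.223] pointing down, gripper open.
Joint ranges: [-3.08, 3.08], [-0.75, 2.2], [0.22, 2.44], [-1.43, 4.57], [0, 2.65], [-2.85, 2.85]. Speed limits (rad/s): [2.79, 2.79, 3.14, 3.14, 3.14, 3.14].

### API

Orientations are given as a unit quaternion [x, y, z, w].
In Python, from rig import * gives the robot as it stands.
- The arm moves only by the tool carry_out, never from a script. Its argument "deltas" is a list of rows, each a list of 7 numbers: the closure, from -1 (fully open) to 1 (shut), then the shift along the tool's x, y, z in units of 25 mm (1.0 is 25 mm), then the turn, a rotation vector about the tool's x, y, z in degrees. In form: [[jaw, x, y, z, rx, ry, rz], ...]. A call has 1 to 8 rows; each row is the pose to reach, as a shift and turn from the pose commanded when the call began, along the tool's axes at that moment; what a row does not reach only later rows make up. A row lasts 1/10 s, in which the tool goes at most 50 mm and 8.59 degrees, less where a joint would pass 70% of its speed; a pose out of reach is approached as far as the arm can. A call with a gripper value outside its range is refused whole. The fingers move at their own pace and stop on an object; "force" is the grip in N (left out, the last holds). Time passes only in rows, so rows that repeat a pose let the fingers close. It gives the time, the measured TCP pose, the force and the opening at its end, in the units of the state.
- get_obs(): the state, without advancing time (a new reading comes with each control period).
- camera(name): name is "scene" or "top" or "wrist"; returns (picture, depth): 420x560x3 uint8, red, green, blue; 420x560 float32, m along the optical axis (not along the pixel's ray), 0 where there is no reading.
- camera_info(name): a dict with "mtx" (3x3 intrinsics, pixels), "origin" and "rotation" of the camera in the world. Camera axes: x right, y down, z forward; pixel columns grow to the right and rows downward; lengths in m; the calibration is good to about 2 mm. The wrist camera is an equidistant fisheye: a pixel r from the principal point sees the ray r / f radians off the axis. A picture is of the moment at which its call begins: read the wrist's pose just before it. camera_info takes no time and is no camera call; for the wrist camera it gives the pose at the moment of the call.
- hand_in(): hands the job in, once; it reports no verdict.
Trained networks look in the newest picture that a camera, given by its name, has taken for a name from the list of things; names that differ only in an ending like _2 or _b are one class to them, and where a whole thing is asked for, a point or a joint stands for the part that bears it (a point fixed in the world has none). Each returns a list of dicts, best first, with "score" (0 to 1); they miss things now and then, are a little off and sometimes report something else, mostly with a low value. They report only what shows in the picture. A call takes as long as a camera call. They do not tell look-alikes from the thing itself.
- spot_in(camera, target): "pixel" ([row, column] in pixels, amid what is visible of it).
The state is a dict: "time": time; "q": joint angles; "joint_velocities": joint speeds; "joint_torque": joint torques, N m; "position": TCP position; "tool_rot": TCP orientation; "ft_force": force on the tool from outside, world axes, zero at the start; "moment": the same for the moment, N m; "grip_width": finger opening in m.
Only numpy, scipy, OpenCV 4.12 (cv2) and the standard library are available. Lean on these libraries where they do the work, as an engineer would, in place of code of your own. Each camera call takes 0.05 s, during which the arm holds its last target.

## Working session

There is one attempt and no reset: what is moved stays moved. The work goes in short steps, Python scripts to look and compute and a tool call to move; the robot and the scene stay as the last step left them, time stands still between calls to the robot, and variables do not carry over. Pictures are saved under pics/ and viewed, and the job is handed in when it is done.

Besides the shell and the picture viewer there is one more tool, called after ">>>" as a command line: name --pt "numbers of a row" for each row, then --argument value for the rest. carry_out: Moves the arm, as the interface text tells. Its arguments: {"type":"object","properties":{"deltas":{"type":"array"},"force":{"type":"number"}},"required":["deltas"]}

```bash
ls; mkdir -p pics; python3 - <<'E'
from rig import *
import cv2, numpy as np
o=get_obs(); print(o)
for n in ("scene","top"):
    p,d=camera(n); cv2.imwrite(f"pics/{n}0.png",p[:,:,::-1]); np.save(f"pics/{n}0.npy",d)
    i=camera_info(n); print(n,i)
    for t in ("trigger_pad","release_tab","press","jar","stopper_top"):
        print(t,spot_in(n,t))
E
```

```text
pics
{'time': 0.0, 'q': array([-1.49745937e+00,  5.28466224e-01,  1.43389956e+00, -1.92099393e-05,
        1.18137417e+00, -1.78502702e-01]), 'joint_velocities': array([ 1.23864282e-03,  3.51033459e-04, -6.01135625e-04,  2.07597106e-05,
        4.72209269e-04, -4.94647230e-04]), 'joint_torque': array([-1.18643416e-03, -4.40049076e+01, -1.76591814e+01,  6.33326964e-02,
        5.83714270e-02, -1.73566814e-04]), 'position': array([ 0.15570871, -0.60454285,  0.22157246]), 'tool_rot': array([ 7.90313749e-01, -6.12701416e-01, -7.24836099e-04, -7.92096044e-04]), 'ft_force': array([ 0.54855433,  0.36282098, -0.1933785 ]), 'moment': array([0.02022819, 0.03155028, 0.01369993]), 'grip_width': 0.0869733973468985}
scene {'mtx': array([[413.75395215,   0.        , 273.46156784],
       [  0.        , 413.75395215, 205.33076071],
       [  0.        ,   0.        ,   1.        ]]), 'origin': array([ 0.89512451, -0.27548385,  0.93260519]), 'rotation': array([ 0.8816561 ,  0.395403  , -0.10545151, -0.23498715])}
trigger_pad []
release_tab [{'pixel': [177.5, 305.2], 'score': 0.69}]
press [{'pixel': [
[... 154 characters left out ...]
0.6}]
stopper_top [{'pixel': [228.9, 280.7], 'score': 0.71}, {'pixel': [235.5, 349.7], 'score': 0.51}]
top {'mtx': array([[495.77957284,   0.        , 271.81806352],
       [  0.        , 495.77957284, 215.3068692 ],
       [  0.        ,   0.        ,   1.        ]]), 'origin': array([0.42976317, 0.0188163 , 1.15879604]), 'rotation': array([ 0.71302331, -0.69714148,  0.05615596, -0.04937639])}
trigger_pad [{'pixel': [212.2, 322.6], 'score': 0.83}]
release_tab [{'pixel': [209.2, 229.1], 'score': 0.58}, {'pixel': [261.4, 142.8], 'score': 0.48}]
press [{'pixel': [223.1, 269.9], 'score': 0.57}]
jar [{'pixel': [170.9, 222.7], 'score': 0.57}]
stopper_top [{'pixel': [165.4, 218.0], 'score': 0.67}]
```

View pics/scene0.png

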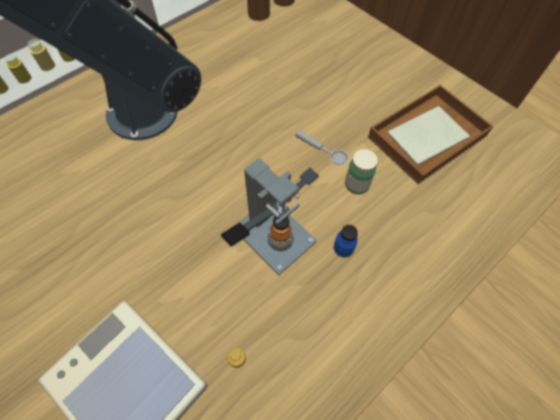

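View pics/top0.png

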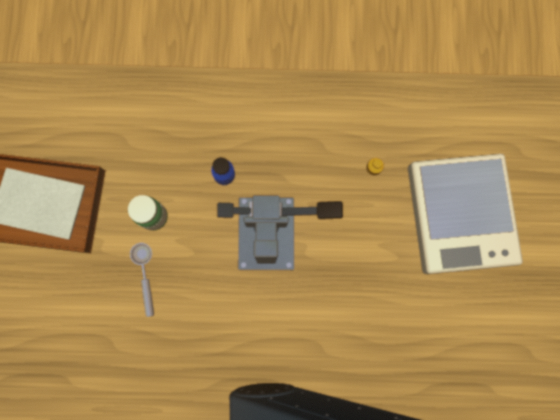

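The top view shows the trigger pad at about (row 210, col 330), the release tab at (210, 225), the head over the jar, and the column on the robot's side. The press +x therefore runs roughly along world +x. In both views the blue jar is a look-alike.

```bash
cat > h.py <<'E'
import numpy as np
from scipy.spatial.transform import Rotation as R
from rig import *
def back(n,px,d=None,z=None):
    i=camera_info(n);K=i['mtx'];r=np.array([(px[1]-K[0,2])/K[0,0],(px[0]-K[1,2])/K[1,1],1.])
    w=R.from_quat(i['rotation']).apply(r)
    s=d if d is not None else (z-i['origin'][2])/w[2]
    return i['origin']+s*w
E
python3 - <<'E'
from h import *
import cv2
d=np.load("pics/top0.npy"); p=cv2.imread("pics/top0.png")
ii=camera_info("top")
# cloud
v,u=np.mgrid[:420,:560];K=ii['mtx']
r=np.stack([(u-K[0,2])/K[0,0],(v-K[1,2])/K[1,1],np.ones_like(u)],-1)*d[...,None]
W=R.from_quat(ii['rotation']).apply(r.reshape(-1,3)).reshape(420,560,3)+ii['origin']
np.save("pics/W.npy",W)
for name,(r0,r1,c0,c1),(z0,z1) in [("trig pad",(195,225,312,348),(.19,.25)),("tab",(198,222,212,236),(.19,.23)),("head",(190,270,235,300),(.235,.26)),("plate",(185,280,230,305),(.005,.02)),("lever",(200,222,285,313),(.17,.25))]:
    w=W[r0:r1,c0:c1].reshape(-1,3); w=w[(w[:,2]>z0)&(w[:,2]<z1)]
    print(name,len(w),w.mean(0),w.min(0),w.max(0)) if len(w) else print(name,0)
    if len(w)>20: print(cv2.minAreaRect((w[:,:2]*1000).astype(np.float32)))
print(np.round(W[210,205:350:4]*1000).astype(int).tolist())
print(back("top",(210,330),z=.219), back("top",(210,225),z=.212))
cv2.imwrite("pics/crop.png",cv2.resize(p[180:290,190:360],None,fx=4,fy=4))
E
```

```text
trig pad 490 [ 0.58447866 -0.09696546  0.21897225] [ 0.56810022 -0.12376947  0.20645479] [ 0.60230831 -0.06623992  0.22804801]
((585.2210693359375, -95.10163116455078), (33.95049285888672, 57.64528274536133), 0.6565139889717102)
tab 262 [0.58063949 0.10130915 0.21193976] [0.56605679 0.08258965 0.20088521] [0.59494409 0.11765321 0.21759156]
((580.7689208984375, 100.08150482177734), (28.383588790893555, 34.67579650878906), 2.3304457664489746)
head 1444 [0.55134735 0.02328189 0.24209792] [ 0.48996243 -0.01731494  0.23501116] [0.6043141  0.06372639 0.25272345]
((547.1343994140625, 22.88469696044922), (114.16340637207031, 80.83019256591797), 1.3736181259155273)
plate 1972 [0.54170945 0.02209741 0.01218268] [ 0.45384217 -0.06730778  0.00503468] [0.6749292  0.10956441 0.01963613]
((564.6675415039062, 20.656478881835938), (219.37376403808594, 171.90274047851562), 1.9565696716308594)
lever 256 [ 0.58204817 -0.03905957  0.20608408] [ 0.55774668 -0.06671824  0.19466151] [ 0.59176863 -0.0132846   0.24143928]
((575.183349609375, -39.87459945678711), (33.73067855834961, 53.767127990722656), 1.2258679866790771)
[[614, 168, -2], [614, 159, -3], [613, 149, 2], [580, 117, 214], [580, 110, 213], [581, 102, 212], [581, 94, 211], [581, 87, 210], [582, 79, 207], [582, 71, 210], [583, 64, 204], [583, 56, 206], [576, 47, 248], [576, 39, 248], [576, 32, 248], [577, 24, 248], [577, 17, 246], [577, 10, 247], [577, 2, 247], [585, -7, 199], [586, -15, 197], [585, -22, 201], [586, -30, 198], [585, -38, 206], [585, -45, 207], [585, -53, 206], [585, -61, 209], [584, -68, 213], [584, -76, 215], [584, -83, 218], [584, -91, 218], [584, -98, 218], [584, -105, 223], [584, -113, 224], [584, -121, 225], [621, -164, 1], [621, -173, -1]]
[ 0.58423622 -0.10029587  0.219     ] [0.58061317 0.10194178 0.212     ]
```

View pics/crop.png

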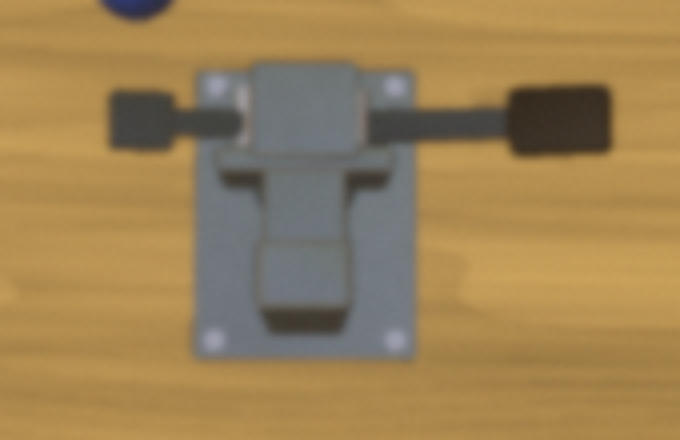

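```bash
cat >> h.py <<'E'
def row(pos,xdir=(1,0,0)):
    o=get_obs();Q=R.from_quat(o['tool_rot'])
    x=np.array(xdir,float);x/=np.linalg.norm(x);z=np.array([0,0,-1.]);y=np.cross(z,x)
    T=R.from_matrix(np.stack([x,y,z],1))
    s=Q.inv().apply(np.array(pos)-o['position'])/.025
    t=(Q.inv()*T).as_rotvec(degrees=True)
    print(np.round(s,3),np.round(t,2)); return s,t
E
python3 - <<'E'
from h import *
row((.37,-.35,.30),(.75,-.66,0));row((.584,-.099,.29))
p=np.load("pics/W.npy")
E
```

```text
[ -7.754 -10.844  -3.098] [ 0.000e+00 -1.000e-02 -3.422e+01]
[-15.344 -21.636  -2.699] [ 1.000e-02 -0.000e+00 -7.557e+01]
```

>>> carry_out --pt "1 -2 -2 -3 0 0 -8" --pt "1 -4 -4 -3 0 0 -16" --pt "1 -5 -6 -3 0 0 -24" --pt "1 -6 -8 -3 0 0 -32" --pt "1 -7.5 -10 -3 0 0 -40" --pt "1 -9 -12 -3 0 0 -48" --pt "1 -10 -14 -3 0 0 -56" --pt "1 -11 -15.5 -3 0 0 -60" --force 20

```text
time: 1.4
position: [0.3978, -0.3115, 0.2968]
tool_rot: [0.991, -0.134, 0.0, 0.0]
ft_force: [1.1, 0.1, -1.0]
grip_width: 0.031
```

```bash
python3 - <<'E'
from h import *
print(get_obs()['q']);row((.584,-.099,.26))
E
```

```text
[-8.85912552e-01  2.77029393e-01  1.63186990e+00  5.89414680e-05
  1.23142432e+00 -6.17789165e-01]
[  4.929 -10.171   1.468] [  0.05  -0.06 -15.36]
```

>>> carry_out --pt "1 0 0 0 0 0 0" --pt "1 0 0 0 0 0 0" --pt "1 0 0 0 0 0 0"

```text
time: 1.7
position: [0.3962, -0.3138, 0.2963]
tool_rot: [0.991, -0.136, -0.0, 0.0]
ft_force: [0.4, -0.7, 0.4]
grip_width: 0.0072
```

```bash
python3 - <<'E'
from h import *
print(get_obs()['position']);row((.584,-.099,.26))
E
```

```text
[ 0.39620834 -0.31384836  0.29629703]
[  4.919 -10.301   1.444] [ 4.000e-02  1.000e-02 -1.563e+01]
```

>>> carry_out --pt "1 1 -2 0 0 0 -4" --pt "1 2 -4 0 0 0 -8" --pt "1 3 -6 0 0 0 -12" --pt "1 4 -8 0.5 0 0 -15.6" --pt "1 4.9 -10.3 1 0 0 -15.6" --pt "1 4.92 -10.3 1.4 0 0 -15.6" --pt "1 4.92 -10.3 1.4 0 0 -15.6"

```text
time: 2.4
position: [0.585, -0.0962, 0.2586]
tool_rot: [1.0, 0.001, -0.001, -0.001]
ft_force: [-1.2, -0.7, -0.3]
grip_width: 0.0003
```

```bash
python3 - <<'E'
from h import *
import cv2
o=get_obs();print(o['position'],o['ft_force'],o['grip_width']);row((.584,-.099,.235))
p,d=camera("scene");cv2.imwrite("pics/s1.png",cv2.resize(p[100:300,180:400],None,fx=3,fy=3)[:,:,::-1])
p,d=camera("wrist");cv2.imwrite("pics/w1.png",p[:,:,::-1])
E
```

```text
[ 0.58498912 -0.09617122  0.25857008] [-1.16187735 -0.67411224 -0.25922374] 0.0002683969550966865
[-0.037  0.115  0.943] [-0.15  0.17  0.12]
```

View pics/s1.png

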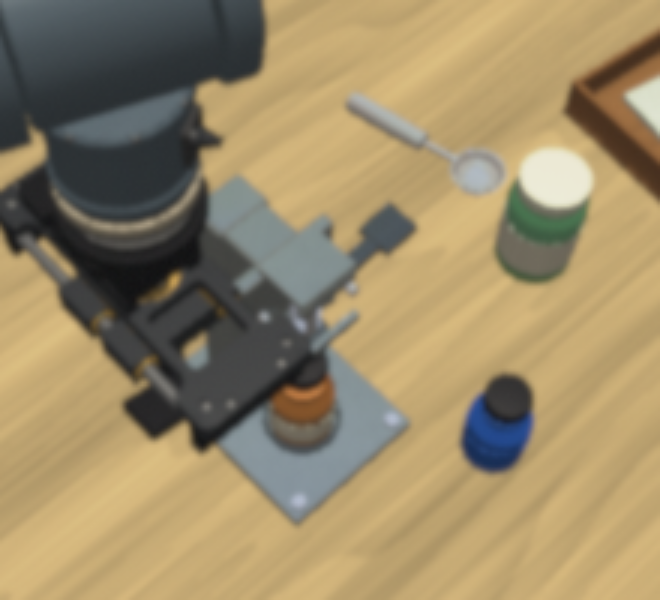

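View pics/w1.png

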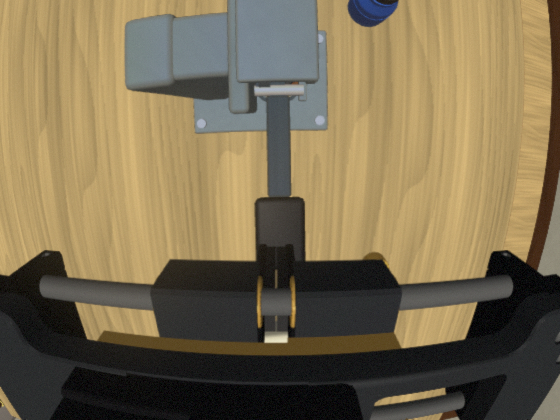

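>>> carry_out --pt "1 -0.04 0.1 0.6 0 0 0" --pt "1 -0.04 0.1 1.2 0 0 0" --pt "1 -0.04 0.1 1.6 0 0 0" --pt "1 -0.04 0.1 2.0 0 0 0" --pt "1 -0.04 0.1 2.4 0 0 0" --pt "1 -0.04 0.1 2.8 0 0 0" --pt "1 -0.04 0.1 3.1 0 0 0" --pt "1 -0.04 0.1 3.1 0 0 0"

```text
time: 3.3
position: [0.5836, -0.1012, 0.1832]
tool_rot: [1.0, 0.0, 0.0, 0.0]
ft_force: [-0.3, -3.1, 4.1]
grip_width: 0.0005
```

```bash
python3 - <<'E'
from h import *
for i in range(3):
    o=get_obs();print(o['position'],o['ft_force'],o['moment'],o['joint_torque'].round(2))
E
```

```text
[ 0.58359297 -0.10120318  0.18322831] [-0.33562208 -3.14769371  4.13108759] [-0.66999883 -0.07669907  0.01202565] [  1.92 -39.74 -13.91   0.88   0.33   0.  ]
[ 0.58359297 -0.10120318  0.18322831] [-0.33562208 -3.14769371  4.13108759] [-0.66999883 -0.07669907  0.01202565] [  1.92 -39.74 -13.91   0.88   0.33   0.  ]
[ 0.58359297 -0.10120318  0.18322831] [-0.33562208 -3.14769371  4.13108759] [-0.66999883 -0.07669907  0.01202565] [  1.92 -39.74 -13.91   0.88   0.33   0.  ]
```

>>> carry_out --pt "1 0 0 0.2 0 0 0" --pt "1 0 0 0.32 0 0 0" --pt "1 0 0 0.32 0 0 0"

```text
time: 3.6
position: [0.5836, -0.1005, 0.1764]
tool_rot: [1.0, 0.0, 0.0, 0.0]
ft_force: [-0.6, -1.7, 4.7]
grip_width: 0.0003
```

>>> carry_out --pt "1 0 0 0.08 0 0 0" --pt "1 0 0 0.1 0 0 0"

```text
time: 3.8
position: [0.5838, -0.1005, 0.1757]
tool_rot: [1.0, 0.0, 0.001, 0.0]
ft_force: [-4.0, -1.5, 16.3]
grip_width: 0.0005
```

>>> carry_out --pt "1 0 0 -0.8 0 0 0" --pt "1 0 0 -1.6 0 0 0" --pt "1 0 0 -2.2 0 0 0" --pt "1 0 0 -2.2 0 0 0" --pt "1 0 0 -1.6 0 0 0" --pt "1 0 0 -1.2 0 0 0" --pt "1 0 0 -0.8 0 0 0" --pt "1 0 0 -0.6 0 0 0"

```text
time: 4.6
position: [0.5832, -0.1008, 0.1871]
tool_rot: [1.0, 0.0, -0.0, 0.0]
ft_force: [0.2, -1.7, 5.1]
grip_width: 0.0002
```

>>> carry_out --pt "1 0 0 0.3 0 0 0" --pt "1 0 0 0.45 0 0 0"

```text
time: 4.8
position: [0.5832, -0.1, 0.1769]
tool_rot: [1.0, -0.0, -0.0, -0.001]
ft_force: [-0.9, 0.2, 9.7]
grip_width: 0.0004
```

>>> carry_out --pt "1 0 0 0.08 0 0 0" --pt "1 0 0 0.1 0 0 0"

```text
time: 5.0
position: [0.5833, -0.0999, 0.176]
tool_rot: [1.0, 0.0, 0.0, -0.001]
ft_force: [-1.5, 0.3, 15.6]
grip_width: 0.0007
```

>>> carry_out --pt "1 0 0 -0.8 0 0 0" --pt "1 0 0 -1.6 0 0 0" --pt "1 0 0 -2.2 0 0 0" --pt "1 0 0 -2.2 0 0 0" --pt "1 0 0 -2.2 0 0 0"

```text
time: 5.5
position: [0.5824, -0.0999, 0.2283]
tool_rot: [1.0, 0.0, -0.001, -0.001]
ft_force: [-0.7, 0.2, -0.1]
grip_width: 0.0003
```

```bash
python3 - <<'E'
from h import *
import cv2
o=get_obs();print(o['position'],o['ft_force'])
p,d=camera("scene");cv2.imwrite("pics/s2.png",cv2.resize(p[170:270,230:340],None,fx=6,fy=6,interpolation=2)[:,:,::-1])
E
```

```text
[ 0.58244012 -0.09986126  0.22831565] [-0.74910828  0.18246958 -0.05612259]
```

View pics/s2.png

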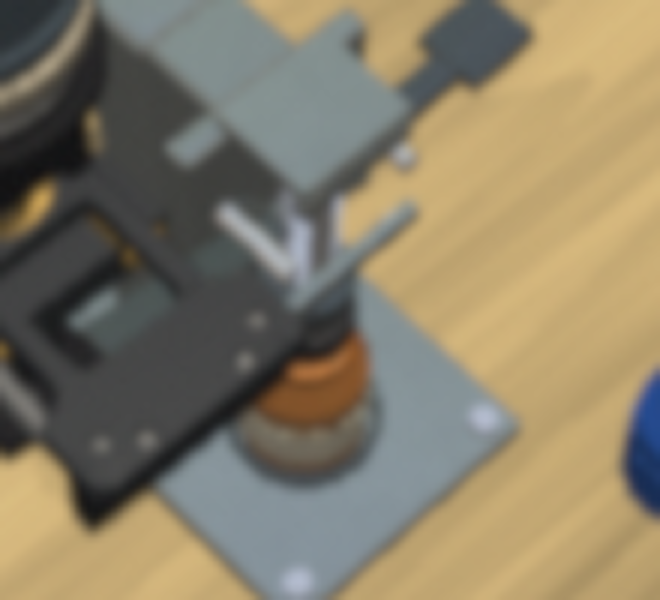

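The picture shows the jaw pad on or just above the stopper, and the jar is in its nest. I'll take the third stroke in small steps, watching the force.

>>> carry_out --pt "1 0.04 0 0.5 0 0 0" --pt "1 0.04 0 0.8 0 0 0" --pt "1 0.04 0 1.0 0 0 0" --pt "1 0.04 0 1.0 0 0 0"

```text
time: 5.95
position: [0.5838, -0.1008, 0.2033]
tool_rot: [1.0, 0.0, -0.001, -0.0]
ft_force: [-0.5, -1.9, 4.4]
grip_width: 0.0002
```

>>> carry_out --pt "1 0 0 0.15 0 0 0" --pt "1 0 0 0.15 0 0 0"

```text
time: 6.15
position: [0.584, -0.1009, 0.2006]
tool_rot: [1.0, 0.0, -0.0, 0.0]
ft_force: [-0.9, -2.2, 3.2]
grip_width: 0.0003
```

>>> carry_out --pt "1 0 0 0.15 0 0 0" --pt "1 0 0 0.15 0 0 0"

```text
time: 6.35
position: [0.5843, -0.1009, 0.1973]
tool_rot: [1.0, 0.0, 0.0, 0.0]
ft_force: [-2.1, -2.9, 5.7]
grip_width: 0.0002
```

>>> carry_out --pt "1 0 0 0.15 0 0 0" --pt "1 0 0 0.15 0 0 0"

```text
time: 6.55
position: [0.5844, -0.1011, 0.194]
tool_rot: [1.0, 0.0, 0.0, 0.001]
ft_force: [-1.8, -2.8, 7.4]
grip_width: 0.0004
```

>>> carry_out --pt "1 0 0 0.1 0 0 0" --pt "1 0 0 0.1 0 0 0"

```text
time: 6.75
position: [0.5844, -0.1011, 0.1916]
tool_rot: [1.0, 0.0, 0.0, 0.001]
ft_force: [-2.4, -2.1, 7.3]
grip_width: 0.0001
```

>>> carry_out --pt "1 0 0 0.1 0 0 0" --pt "1 0 0 0.1 0 0 0"

```text
time: 6.95
position: [0.5845, -0.1011, 0.1892]
tool_rot: [1.0, 0.0, 0.001, 0.001]
ft_force: [-1.5, -2.8, 8.6]
grip_width: 0.0006
```

>>> carry_out --pt "1 0 0 0.08 0 0 0" --pt "1 0 0 0.08 0 0 0"

```text
time: 7.15
position: [0.5845, -0.101, 0.1873]
tool_rot: [1.0, 0.0, 0.001, 0.001]
ft_force: [-2.5, -3.2, 8.8]
grip_width: 0.0007
```

>>> carry_out --pt "1 0 0 0.08 0 0 0" --pt "1 0 0 0.08 0 0 0"

```text
time: 7.35
position: [0.5845, -0.101, 0.1853]
tool_rot: [1.0, 0.0, 0.001, 0.001]
ft_force: [-3.3, -2.8, 8.8]
grip_width: 0.0007
```

>>> carry_out --pt "1 0 0 0.08 0 0 0" --pt "1 0 0 0.08 0 0 0"

```text
time: 7.55
position: [0.5845, -0.1008, 0.1832]
tool_rot: [1.0, 0.0, 0.001, 0.0]
ft_force: [-2.4, -2.4, 7.8]
grip_width: -0.0002
```

>>> carry_out --pt "1 0 0 0.08 0 0 0" --pt "1 0 0 0.08 0 0 0"

```text
time: 7.75
position: [0.5845, -0.1007, 0.1816]
tool_rot: [1.0, 0.0, 0.001, 0.0]
ft_force: [-3.9, -1.4, 10.6]
grip_width: 0.0002
```

>>> carry_out --pt "1 0 0 0.08 0 0 0" --pt "1 0 0 0.08 0 0 0"

```text
time: 7.95
position: [0.5845, -0.1006, 0.18]
tool_rot: [1.0, 0.0, 0.001, 0.0]
ft_force: [-3.7, -0.4, 13.0]
grip_width: 0.0007
```

>>> carry_out --pt "1 0 0 0.02 0 0 0" --pt "1 0 0 0.02 0 0 0" --pt "1 0 0 0.02 0 0 0"

```text
time: 8.25
position: [0.5845, -0.1006, 0.1799]
tool_rot: [1.0, 0.0, 0.001, 0.0]
ft_force: [-4.1, -2.4, 13.2]
grip_width: 0.0008
```

```bash
python3 - <<'E'
from h import *
import cv2
o=get_obs();print(o['position'],o['ft_force'])
p,d=camera("scene");cv2.imwrite("pics/s3.png",cv2.resize(p[170:270,230:340],None,fx=6,fy=6,interpolation=2)[:,:,::-1])
E
```

```text
[ 0.58454032 -0.10059821  0.17989971] [-4.10898371 -2.39005431 13.16110102]
```

View pics/s3.png

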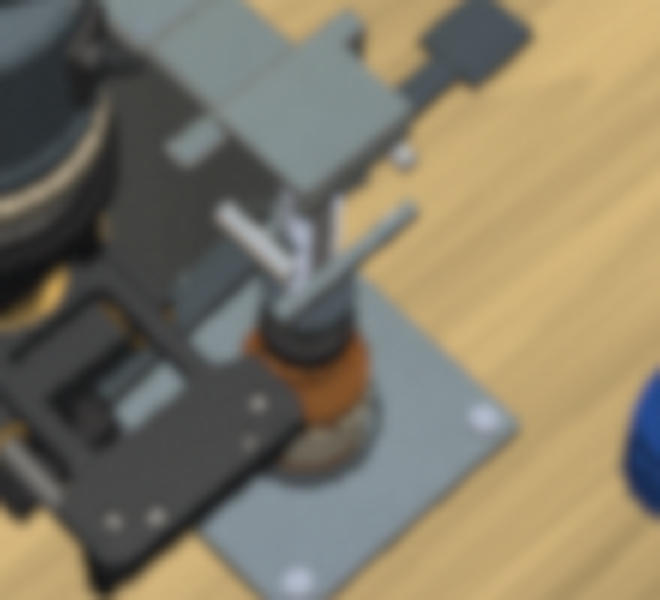

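The stopper has visibly gone down and the lever went stiff at 13 N with about 4 mm of stroke left. Next I'll lift over the head to the release tab.

>>> carry_out --pt "1 0 0 -1 0 0 0" --pt "1 0 0 -2.5 0 0 0" --pt "1 0 0 -4.4 0 0 0" --pt "1 -0.15 -1.5 -4.6 0 0 0" --pt "1 -0.15 -3.5 -4.6 0 0 0" --pt "1 -0.15 -5.5 -4.6 0 0 0" --pt "1 -0.15 -7.5 -4.6 0 0 0" --pt "1 -0.15 -8.1 -4.6 0 0 0"

```text
time: 9.1
position: [0.579, 0.1074, 0.292]
tool_rot: [1.0, 0.003, -0.001, -0.002]
ft_force: [0.1, -0.1, -0.5]
grip_width: 0.0008
```

>>> carry_out --pt "1 0 0 0 0 0 0" --pt "1 0 0 0 0 0 0"

```text
time: 9.3
position: [0.5802, 0.1016, 0.2922]
tool_rot: [1.0, 0.0, -0.0, 0.0]
ft_force: [-0.8, -0.9, -0.2]
grip_width: 0.0006
```

```bash
python3 - <<'E'
from h import *
import cv2
o=get_obs();print(o['position'],o['ft_force']);row((.5807,.102,.222))
p,d=camera("wrist");cv2.imwrite("pics/w2.png",p[:,:,::-1])
E
```

```text
[0.5802094  0.10158195 0.29218789] [-0.81372653 -0.89591108 -0.17834688]
[ 0.022 -0.018  2.807] [0.03 0.05 0.05]
```

View pics/w2.png

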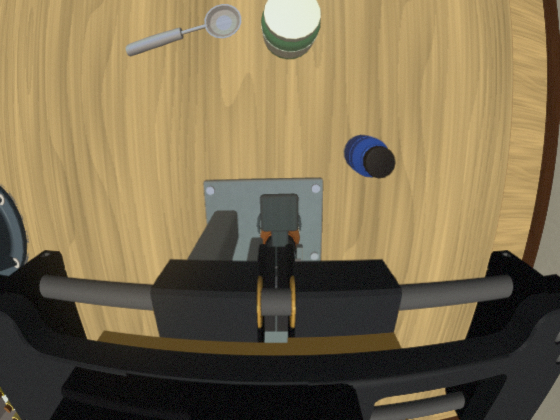

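The wrist view shows the tab end at about (212, 280), in line with the fingers, so I'll press it down.

>>> carry_out --pt "1 0 0 1.5 0 0 0" --pt "1 0 0 2.6 0 0 0" --pt "1 0 0 3.1 0 0 0" --pt "1 0 0 3.4 0 0 0" --pt "1 0 0 3.6 0 0 0" --pt "1 0 0 3.75 0 0 0" --pt "1 0 0 3.75 0 0 0"

```text
time: 10.05
position: [0.5814, 0.1016, 0.1999]
tool_rot: [1.0, 0.0, 0.001, 0.0]
ft_force: [0.5, -0.2, 0.6]
grip_width: 0.0005
```

>>> carry_out --pt "1 0 0 0.06 0 0 0" --pt "1 0 0 0.06 0 0 0"

```text
time: 10.25
position: [0.5815, 0.1018, 0.1993]
tool_rot: [1.0, 0.0, 0.002, 0.0]
ft_force: [-1.0, -1.2, 6.6]
grip_width: 0.0005
```

>>> carry_out --pt "1 0 0 0 0 0 0" --pt "1 0 0 0 0 0 0" --pt "1 0 0 0 0 0 0" --pt "1 0 0 0 0 0 0" --pt "1 0 0 0 0 0 0" --pt "1 0 0 0 0 0 0" --pt "1 0 0 0 0 0 0" --pt "1 0 0 0 0 0 0"

```text
time: 11.05
position: [0.5815, 0.1018, 0.1993]
tool_rot: [1.0, 0.0, 0.002, 0.0]
ft_force: [-1.7, -1.4, 6.0]
grip_width: 0.0005
```

>>> carry_out --pt "1 0 0 0 0 0 0" --pt "1 0 0 0 0 0 0" --pt "1 0 0 0 0 0 0" --pt "1 0 0 0 0 0 0" --pt "1 0 0 0 0 0 0" --pt "1 0 0 0 0 0 0" --pt "1 0 0 0 0 0 0" --pt "1 0 0 0 0 0 0"

```text
time: 11.85
position: [0.5815, 0.1018, 0.1993]
tool_rot: [1.0, 0.0, 0.002, 0.0]
ft_force: [-0.9, -1.5, 5.0]
grip_width: 0.0002
```

```bash
python3 - <<'E'
from h import *
import cv2
o=get_obs();print(o['position'],o['ft_force'])
p,d=camera("scene");cv2.imwrite("pics/s4.png",cv2.resize(p[130:290,200:400],None,fx=4,fy=3.7,interpolation=2)[:,:,::-1])
E
```

```text
[0.58148478 0.10175887 0.19931054] [-0.89547857 -1.52148328  5.0112804 ]
```

View pics/s4.png

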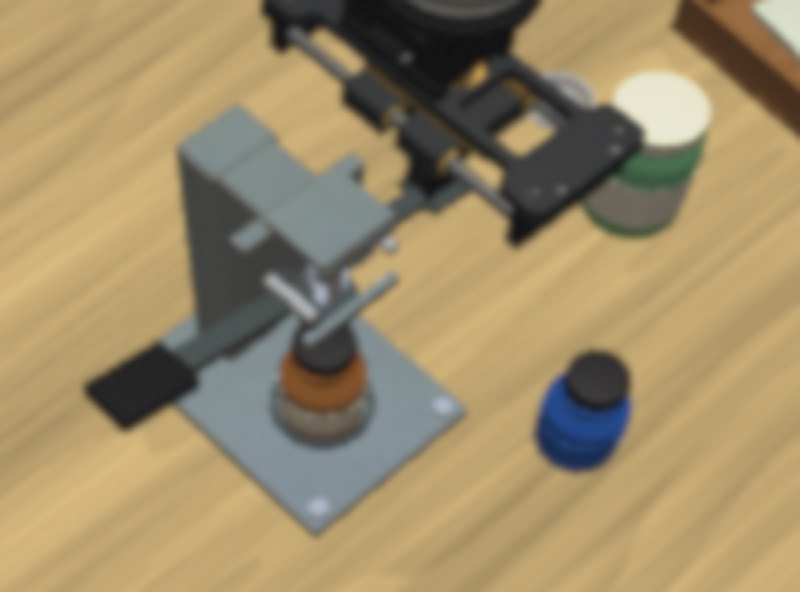

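```bash
python3 - <<'E'
from h import *
import cv2
p,d=camera("scene");q=cv2.imread("pics/scene0.png")
f=lambda a:cv2.resize(a[185:255,255:310],None,fx=7,fy=7,interpolation=2)
cv2.imwrite("pics/cmp.png",np.hstack([f(q),f(p[:,:,::-1])]))
E
```

```text
(no output)
```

View pics/cmp.png

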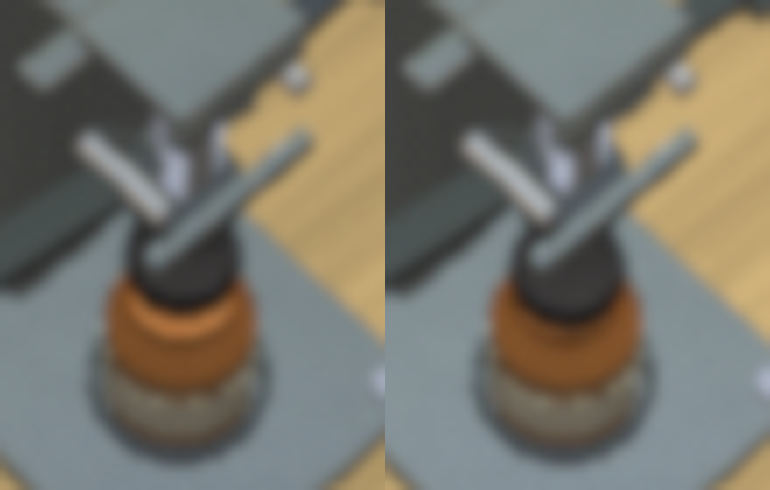

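>>> carry_out --pt "1 0 0 0.03 0 0 0" --pt "1 0 0 0.03 0 0 0" --pt "1 0 0 0.03 0 0 0" --pt "1 0 0 0.03 0 0 0" --pt "1 0 0 0.03 0 0 0" --pt "1 0 0 0.03 0 0 0" --pt "1 0 0 0.03 0 0 0" --pt "1 0 0 0.03 0 0 0"

```text
time: 12.75
position: [0.5815, 0.1017, 0.1991]
tool_rot: [1.0, 0.001, 0.002, 0.0]
ft_force: [-1.4, -1.4, 8.2]
grip_width: 0.0006
```

>>> carry_out --pt "1 0 0 -0.6 0 0 0" --pt "1 0 0 -1.5 0 0 0" --pt "1 0 0 -3 0 0 0" --pt "1 0 0 -4.5 0 0 0" --pt "1 0 0 -4.5 0 0 0"

```text
time: 13.25
position: [0.584, 0.1024, 0.3158]
tool_rot: [1.0, 0.0, 0.007, -0.0]
ft_force: [1.2, 0.6, 0.4]
grip_width: 0.0006
```

```bash
python3 - <<'E'
from h import *
import cv2
o=get_obs();print(o['position'],o['ft_force'],o['time'])
i=camera_info("wrist");print(i['origin'],R.from_quat(i['rotation']).as_matrix()[:,2],i['mtx'][0])
p,d=camera("scene");q=cv2.imread("pics/scene0.png");s=np.load("pics/scene0.npy")
cv2.imwrite("pics/s5.png",cv2.resize(p[130:290,200:400],None,fx=4,fy=3.7,interpolation=2)[:,:,::-1])
ii=camera_info("scene");K=ii['mtx'];v,u=np.mgrid[:420,:560]
def cl(d):
    r=np.stack([(u-K[0,2])/K[0,0],(v-K[1,2])/K[1,1],np.ones_like(u)],-1)*d[...,None]
    return R.from_quat(ii['rotation']).apply(r.reshape(-1,3)).reshape(420,560,3)+ii['origin']
A,B=cl(s),cl(d)
for r in range(200,232,2): print(r,[f"{A[r,c,2]*1e3:.0f}/{B[r,c,2]*1e3:.0f}" for c in range(270,296,2)])
print("trig z",A[234,236],B[234,236],"tab",A[177,309],B[177,309])
E
```

```text
[0.58404103 0.10236683 0.31576477] [1.20905923 0.56788509 0.35999382] 13.25
[0.58113796 0.18249155 0.47951242] [ 0.01329229 -0.29263875 -0.95613068] [325.1922621   0.        275.737084 ]
200 ['202/201', '193/195', '189/190', '244/243', '248/247', '249/248', '247/249', '247/246', '240/242', '233/235', '185/182', '0/1', '2/-3']
202 ['194/195', '186/188', '180/182', '174/172', '200/202', '250/247', '246/247', '237/240', '232/230', '182/183', '2/2', '2/4', '1/0']
204 ['194/199', '194/195', '188/189', '13/164', '197/196', '239/241', '237/235', '231/231', '182/181', '0/-0', '5/1', '2/3', '4/-2']
206 ['192/195', '197/196', '193/192', '180/182', '187/185', '232/236', '191/189', '180/182', '175/176', '-0/162', '-1/3', '-1/3', '172/173']
208 ['195/192', '195/195', '193/189', '192/192', '933/190', '186/186', '178/180', '172/173', '168/161', '157/163', '3/1', '175/175', '175/175']
210 ['197/197', '194/194', '195/194', '192/189', '168/172', '175/176', '172/172', '165/164', '157/161', '159/162', '174/173', '175/174', '169/168']
212 ['197/194', '195/198', '195/192', '194/194', '158/164', '165/164',
[... 750 characters left out ...]
 '10/10']
224 ['15/14', '70/67', '116/106', '166/165', '115/105', '115/108', '115/105', '116/105', '116/108', '115/106', '12/13', '14/15', '14/15']
226 ['15/10', '89/86', '112/107', '115/107', '115/106', '117/105', '119/107', '116/105', '113/103', '106/102', '70/69', '12/11', '12/13']
228 ['70/66', '75/74', '89/99', '107/103', '107/108', '115/106', '112/106', '109/109', '104/105', '92/88', '69/74', '14/12', '12/10']
230 ['68/70', '74/74', '89/91', '91/97', '91/99', '101/99', '102/104', '90/99', '91/94', '77/78', '71/68', '9/13', '11/11']
trig z [ 0.58962973 -0.09920216  0.22093782] [ 0.58919184 -0.09894948  0.21991772] tab [0.58465178 0.10038081 0.21197882] [0.58432187 0.1007802  0.21121308]
```

View pics/s5.png

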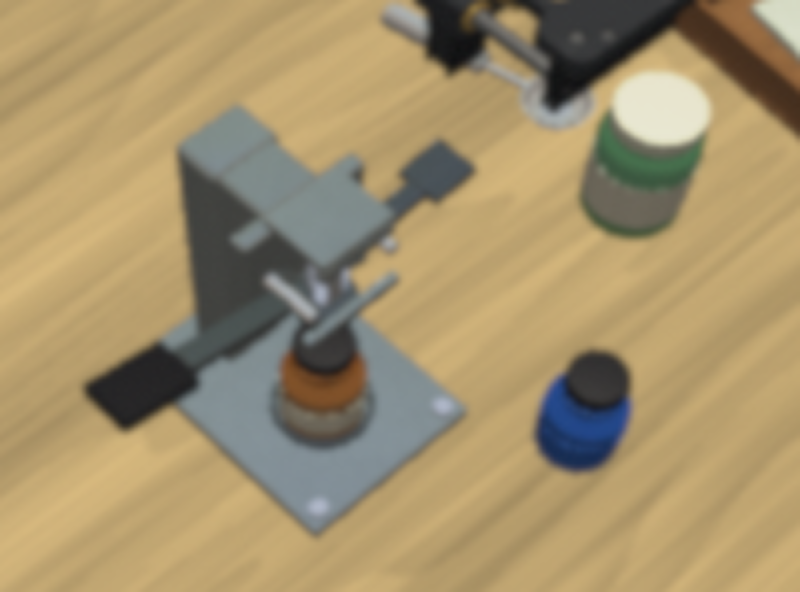

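The stopper top now reads 106 mm, down from about 115. The jaw flange reads about 162 mm against 157 at the start, which fits 5 mm going back to 0. The lever and tab read their starting heights, so I'll hand in.

```bash
python3 -c "
from rig import *
print(hand_in(), get_obs()['time'])"
```

```text
the job is handed in; nothing more can be done
the job is handed in; nothing more can be done
```

The job is handed in, at about 13.3 s on the robot's clock. My checks suggest both steps were met, but `hand_in` reports no verdict.

**Pressing:** I pumped the trigger twice for full strokes. On the third I went down in small steps until the lever went stiff at about 13 N on the pad, roughly 20 N on the stopper, with about 4 mm of stroke left. I held it there for about 0.3 s. The force rose by about 1.5 N per mm of pad travel, a little under the 2 N per mm stated.

**Release:** I held the tab at its stop for about 2.5 s, then lifted clear.

**Last checks from the scene camera's depth:**

| Check | At the start | At the end |
|---|---|---|
| Stopper top (106 mm when home) | about 115 mm | about 106 mm |
| Jaw flange | about 157 mm | about 162 mm |
| Trigger pad | 221 mm | 220 mm |
| Release tab | 212 mm | 211 mm |

- **Jaw:** The 5 mm rise fits a jaw that started at 5 mm and is now at the top. That is inferred from depth readings good to a few mm, not measured directly.
- **Surroundings:** The jar stands upright in its nest. The tall jar looked untouched. The arm partly hid the spoon and the weight was outside the last crop, but the arm never went near either.
- **Failed checks:** None.

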